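Tip the box of crowns over the edge stop into the sorting tray

TASK

Empty the tall box of ceramic crowns into the sorting tray: slide the box along its platform until its foot stands against the steel edge stop, still upright, then push it over the stop so that it comes to lie on its side on the chute, mouth downhill, and all three crowns are out of it and in the tray. Do not lift the box off, do not bump the light above it, and leave the jar, the plaster jaw and the bur block where they are.

Things in the scene. Friction and masses are not known exactly. Their poses are not given: they have to be found in the camera images.
- bay: Fixed emptying bay, 124 mm deep (its x) and 312 mm long (its y, roughly to the robot's left). Origin on the bench top under the stop's inner face, mid-depth. From y = 0 to +115 mm: grey platform, top 36 mm up, open all round but for the stop. From y = -6 to -85 mm: rubber chute falling 25 degrees towards -y. Chute and trough are the sorting tray.
- stop_top (a point): Middle of the inner top edge of the fixed steel edge stop (6 mm thick, across the full depth) between platform and chute: 44 mm above the bench, 8 mm above the platform, at the bay's y = 0. Same axes as the bay.
- trough (a point): Middle of the flat trough floor at the foot of the chute, 5 mm above the bench, at the bay's y = -140 mm. 4 mm side cheeks at the bay's x = -60 and +60 mm (tops 40 mm up) run beside chute and trough; end wall at y = -195 mm, 32 mm high.
- light: Fixed inspection light over the bay, same origin and axes as the bay: panel 90 (x) x 215 (y) x 14 mm, from y = -170 to y = +45 mm, underside 248 mm above the bench; two 10 mm posts at x = +71, y = +15 and -140 mm. It bars an upright tool from the box near the stop; a tool leaned about 35 to 45 degrees, fingers pointing down and towards the bay's -y, reaches under it.
- tote_center (a point): Centre of the tall open-topped grey box: 76 mm (its x, along the stop) x 46 mm (its y) x 112 mm high (its z, to the mouth), walls 3 mm, loose, 120 to 210 g. Stands on the platform 17 to 47 mm short of the stop, at most 7 degrees askew. Slides if pushed in its lower half; with its foot on the stop, pushed towards the bay's -y in its top third, it tips and beyond about 45 degrees (50 mm of push) falls by itself.
- tote: The same tall box; origin in the middle of its underside.
- crown_long: Tooth-coloured ceramic crown on its post, 10 x 36 x 10 mm (long along its y), loose, 12 g, smooth (slides on a slope of 15 degrees or more); origin in the middle of its underside as it lies; starts lying on the floor of the tall box
- crown_mid: Tooth-coloured ceramic crown on its post, 9 x 24 x 8 mm, loose, 12 g, smooth (slides on a slope of 15 degrees or more); origin in the middle of its underside as it lies; starts lying on the floor of the tall box
- crown_short: Tooth-coloured ceramic crown on its post, 9 x 22 x 9 mm, loose, 12 g, smooth (slides on a slope of 15 degrees or more); origin in the middle of its underside as it lies; starts lying on the floor of the tall box
- jar: Bystander: round lidded jar, 48 mm across, 58 mm high, behind the bay. Origin under its centre.
- cast: Bystander: white plaster jaw, 56 x 60 x 28 mm, behind the bay to the right. Origin under its centre.
- burs: Bystander: wooden block with burs, 40 x 64 x 38 mm, behind the bay. Origin under its centre.

How it is judged:
On the way:
1. the box stands upright with its foot against the edge stop (y of tote in the frame of bay below 0.029 m and angle between tote_center's own z axis and vertical below 0.2 rad), for 0.1 s.
At the end, for the whole second after the job is handed in: The box lies at rest on its side on the chute, mouth down-hill (its own z axis 97 to 137 degrees from vertical), its centre beyond the stop and between the cheeks; every crown is at rest outside the box and inside the tray (beyond the stop, between the cheeks and the end wall) (angle between tote_center's own z axis and vertical between 1.7 and 2.4 rad and y of tote_center in the frame of bay between -0.16 and -0.01 m and x of tote_center in the frame of bay between -0.05 and 0.05 m and linear speed of each of tote, crown_long, crown_mid, crown_short below 0.03 m/s and (z of crown_long in the frame of tote_center above 0.0595 m or x of crown_long in the frame of tote_center below -0.038 m or x of crown_long in the frame of tote_center above 0.038 m or y of crown_long in the frame of tote_center below -0.023 m or y of crown_long in the frame of tote_center above 0.023 m) and x of crown_long in the frame of bay between -0.06 and 0.06 m and y of crown_long in the frame of bay between -0.195 and -0.006 m and (z of crown_mid in the frame of tote_center above 0.0595 m or x of crown_mid in the frame of tote_center below -0.038 m or x of crown_mid in the frame of tote_center above 0.038 m or y of crown_mid in the frame of tote_center below -0.023 m or y of crown_mid in the frame of tote_center above 0.023 m) and x of crown_mid in the frame of bay between -0.06 and 0.06 m and y of crown_mid in the frame of bay between -0.195 and -0.006 m and (z of crown_short in the frame of tote_center above 0.0595 m or x of crown_short in the frame of tote_center below -0.038 m or x of crown_short in the frame of tote_center above 0.038 m or y of crown_short in the frame of tote_center below -0.023 m or y of crown_short in the frame of tote_center above 0.023 m) and x of crown_short in the frame of bay between -0.06 and 0.06 m and y of crown_short in the frame of bay between -0.195 and -0.006 m); the robot touches nothing.
It fails at once if the box is lifted (its centre more than 135 mm above the bench) instead of tipped over the stop (height (world z) of tote_center above 0.135 m).
It fails at once if the light is bumped (over 10 N) (contact force between light and anything else above 10 N).
It fails at once if a bystander is displaced by more than 20 mm (distance of any of jar, cast, burs from where it was at the start of the episode above 0.02 m).
It also fails if it takes over 32 s, if anything falls off the work surface, if the arm or the gripper's body presses on something with over 40 N, if the wrist force passes 120 N, or if a joint passes its speed limit or range.

ROBOT

A 6-joint arm with a two-finger parallel gripper is mounted at the origin on a cart in front of the work surface, level with it; the furniture and walls round the work are solid. World frame = base frame: x ahead of the robot, y to its left, z up, the work surface at z = 0. Lengths are in m, angles in rad, forces in N, time in s.
With the tool pointing down it reaches from about 0.325 to 0.9 m from the base axis. Payload 3.5 kg.
Tool frame: the origin (TCP) lies where the fingers leave the gripper's body, on its centre line; the fingertips stand 73 mm ahead of it and the grasp point (between the pads) lies 54 mm ahead of it; z points along the fingers, y is the direction in which the jaws open and shut (so a half turn about z gives the same grasp; the last joint's range is limited). The gripper opens to 85 mm and grips with 20 to 120 N. Pads are 22 mm wide; open, the fingers measure 114 mm over their backs; the gripper's body (76 mm by 85 mm) begins 54 mm behind the grasp point. The pads swing forward as they close: fully open they stand 13 mm farther back than shut.
Start: joints at [1.141, 0.276, -0.026, 1.268, 0, 1.467], TCP at [0.201, 0.592, 0.304] pointing down, gripper open.
Joint ranges: [-3.12, 3.12], [-0.85, 1.88], [-1.08, 1.24], [-1.95, 2.15], [-1.57, 1.53], [-3.14, 3.14]. Speed limits (rad/s): [2.57, 2.57, 3.14, 3.14, 3.14, 3.14].

INTERFACE

Orientations are given as a rotation vector (axis times angle).
In Python, from cell import ctrl, optics gives the robot as it stands.
- The arm moves only by the tool servo_tool, never from a script. Its arguments are lists of equal length, an entry for each row: "slide": the shift along the tool's x, y, z in mm, a list of three; "angular": the turn, a rotation vector about the tool's x, y, z in rad, a list of three; "jaw": the closure in counts, from 0 (fully open) to 255 (shut). In form: {"slide": [[dx, dy, dz], ...], "angular": [[ax, ay, az], ...], "jaw": [jaw, ...]}. A call has 1 to 20 rows; each row shifts and turns the commanded pose from where the row before left it, along the tool's axes as they then stand; what a row does not reach is not made up. A row lasts 1/10 s, in which the tool goes at most 50 mm and 8.59 degrees, less where a joint would pass 70% of its speed; a pose out of reach is approached as far as the arm can. A call with a gripper value outside its range is refused whole. The fingers move at their own pace and stop on an object; "force" is the grip in N (left out, the last holds). Time passes only in rows, so rows that do not move let the fingers close. It gives the time, the measured TCP pose, the force and the opening at its end, in the units of the state.
- ctrl.get_obs(): the state, without advancing time (a new reading comes with each control period).
- optics.grab_frame(name): name is "side" or "top"; returns a dict with "img" (420x560x3 uint8, red, green, blue), "z_map" (420x560 float32, m along the optical axis (not along the pixel's ray), 0 where there is no reading), "camera_matrix" (3x3 intrinsics, pixels), "rvec" (rotation vector, rad) and "tvec" (3), from world to camera coordinates, as OpenCV has them. Camera axes: x right, y down, z forward; pixel columns grow to the right and rows downward; lengths in m; the calibration is good to about 2 mm. A picture is of the moment at which its call begins.
- ctrl.hand_in(): hands the job in, once; it reports no verdict.
The state is a dict: "time_s": time; "joint_pos": joint angles; "joint_velocities": joint speeds; "effort": joint torques, N m; "position": TCP position; "tcp_rot": TCP orientation; "ft_force": force on the tool from outside, world axes, zero at the start; "wrist_torque": the same for the moment, N m; "finger_gap": finger opening in m.
Only numpy, scipy, OpenCV 4.12 (cv2) and the standard library are available. Lean on these libraries where they do the work, as an engineer would, in place of code of your own. Each camera call takes 0.05 s, during which the arm holds its last target.

## Working session

There is one attempt and no reset: what is moved stays moved. The work goes in short steps, Python scripts to look and compute and a tool call to move; the robot and the scene stay as the last step left them, time stands still between calls to the robot, and variables do not carry over. Pictures are saved under pics/ and viewed, and the job is handed in when it is done.

Besides the shell and the picture viewer there is one more tool, called after "Emit:" as name(argument=value, ...) on one line, values as JSON. servo_tool: Moves the arm, as the interface text tells. Its arguments: {"type":"object","properties":{"slide":{"type":"array"},"angular":{"type":"array"},"jaw":{"type":"array"},"force":{"type":"number"}},"required":["slide","angular","jaw"]}

```bash
mkdir -p pics; ls; cat > h.py <<'E'
import numpy as np, cv2
from cell import ctrl, optics
def grab(n):
    f=optics.grab_frame(n); f['R']=cv2.Rodrigues(np.array(f['rvec'],float))[0]; f['t']=np.array(f['tvec'],float).ravel(); return f
def pts(f):
    z=f['z_map']; K=f['camera_matrix']; v,u=np.indices(z.shape)
    p=np.stack([(u-K[0,2])/K[0,0]*z,(v-K[1,2])/K[1,1]*z,z],-1)
    w=(p-f['t'])@f['R']; w[z==0]=np.nan; return w
def proj(f,P):
    return cv2.projectPoints(np.array(P,float).reshape(-1,3),f['R'],f['t'],np.array(f['camera_matrix'],float),None)[0].reshape(-1,2)
E
python3 - <<'E'
from h import *
for n in('side','top'):
    f=grab(n); cv2.imwrite(f'pics/{n}0.png',f['img'][...,::-1]); w=pts(f); np.savez(f'{n}0.npz',w=w,img=f['img'],R=f['R'],t=f['t'],K=f['camera_matrix'])
    print(n,-f['R'].T@f['t'],f['R'][2])
o=ctrl.get_obs(); print({k:np.round(v,3) for k,v in o.items()})
E
```

```text
pics
side [ 0.05410362 -0.74943505  0.60690013] [ 0.49308864  0.72450168 -0.4816232 ]
top [0.09418487 0.24281711 0.80172546] [ 0.55133496 -0.24948482 -0.79610746]
{'time_s': np.float64(0.1), 'joint_pos': array([ 1.141,  0.277, -0.028,  1.268,  0.   ,  1.467]), 'joint_velocities': array([ 0.001, -0.001,  0.002, -0.   , -0.002,  0.001]), 'effort': array([ 1.0000e-03, -4.4671e+01,  2.9613e+01,  8.0000e-03, -0.0000e+00,
       -0.0000e+00]), 'position': array([0.2  , 0.591, 0.303]), 'tcp_rot': array([-5.110e-01, -3.099e+00,  3.000e-03]), 'ft_force': array([ 0.831, -0.455, -0.038]), 'wrist_torque': array([ 0.015,  0.008, -0.034]), 'finger_gap': np.float64(0.085)}
```

View pics/side0.png

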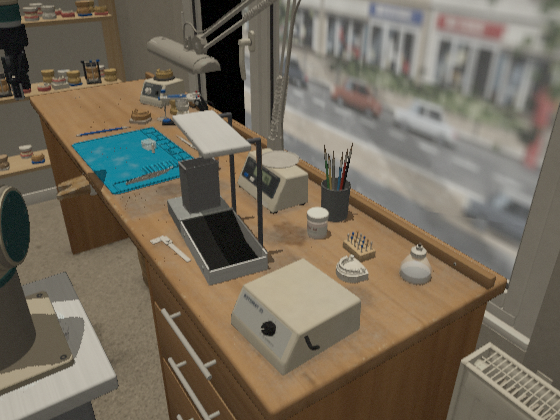

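View pics/top0.png

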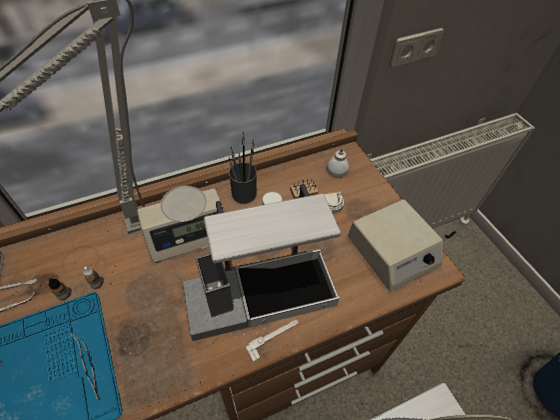

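The side view shows the tote at (200,185), the light panel at (213,131) and the tray at (225,235). In the top view they are the tote at (213,283), the panel at (272,228) and the tray at (287,285). Next I'll measure the planes.

```bash
python3 - <<'E'
import numpy as np,cv2
T=np.load('top0.npz');S=np.load('side0.npz')
def rep(n,w,m):
    p=w[m]; 
    if len(p)<10: print(n,len(p));return
    r=cv2.minAreaRect(p[:,:2].astype(np.float32)*1000); print(n,len(p),'zmed',np.median(p[:,2]).round(4),'c',np.round(r[0],1),'sz',np.round(r[1],1),'ang',round(r[2],2))
for n,D in(('top',T),('side',S)):
    w=D['w'];x,y,z=w[...,0],w[...,1],w[...,2]
    roi=(x>.3)&(x<.75)&(y>-.25)&(y<.45)
    for a,lo,hi in(('panel',.255,.27),('plat',.031,.041),('rim',.14,.154),('cheek',.036,.046)):
        m=roi&(z>lo)&(z<hi)
        k,l,st,c=cv2.connectedComponentsWithStats(m.astype(np.uint8))
        for i in range(1,k):
            if st[i,4]>60: print(st[i,:].tolist(),end=' ');rep(n+' '+a,w,l==i)
E
```

```text
[110, 135, 21, 14, 116] top panel 116 zmed 0.2626 c [740.1 273.8] sz [19.7 38.4] ang 0.43
[204, 185, 137, 78, 6035] top panel 6035 zmed 0.2637 c [458.8  79.4] sz [214.4 119.3] ang 81.74
[330, 156, 17, 14, 94] top plat 94 zmed 0.036 c [ 711.7 -227.8] sz [47.9 27.9] ang 26.78
[350, 229, 75, 57, 257] top plat 257 zmed 0.0366 c [ 409.5 -167. ] sz [182.8  77.8] ang 32.95
[149, 234, 59, 21, 185] top plat 185 zmed 0.0366 c [623.6 230. ] sz [133.3   9.5] ang 86.07
[183, 249, 157, 87, 3193] top plat 3193 zmed 0.036 c [451.9 102.3] sz [311.  134.3] ang 81.44
[205, 280, 19, 11, 86] top plat 86 zmed 0.039 c [494.1 187.7] sz [38.2 15. ] ang 86.04
[122, 178, 14, 13, 64] top rim 64 zmed 0.1462 c [741.2 289.8] sz [11. 35.] ang 35.58
[196, 253, 34, 41, 241] top rim 241 zmed 0.1473 c [465.  190.4] sz [45.7 79.4] ang 86.38
[332, 156, 14, 11, 79] top cheek 79 zmed 0.0404 c [ 711.3 -232.1] sz [40.1 25.9] ang 34.38
[231, 186, 26, 10, 63] top cheek 63 zmed 0.041 c [713.1  36.4] sz [63.5 27.7] ang 74.28
[350, 229, 75, 56, 301] top cheek 301 zmed 0.0412 c [ 410.5 -168.1] sz [181.7  76.5] ang 33.46
[148, 232,
[... 946 characters left out ...]
 191 zmed 0.0373 c [ 356.  -206.2] sz [ 7.9 86.5] ang 3.26
[178, 157, 40, 16, 270] side rim 270 zmed 0.1446 c [466.4 189.2] sz [53.5 78.4] ang 88.69
[262, 186, 46, 17, 189] side cheek 189 zmed 0.0412 c [652.1 122.3] sz [ 59.6 111.2] ang 49.76
[171, 197, 97, 74, 1030] side cheek 1030 zmed 0.0392 c [456.   98.4] sz [309.1 137.4] ang 81.75
[321, 199, 27, 12, 98] side cheek 98 zmed 0.041 c [718.6  16. ] sz [26.7 62.1] ang 39.7
[307, 219, 21, 8, 69] side cheek 69 zmed 0.0397 c [642.7 -21.9] sz [22.8 44.3] ang 49.35
[405, 255, 14, 12, 94] side cheek 94 zmed 0.0413 c [ 705.9 -235.2] sz [29.9 17.1] ang 83.64
[233, 304, 31, 35, 237] side cheek 237 zmed 0.0408 c [ 356.8 -206.2] sz [ 8.8 86.3] ang 2.48
```

```bash
cat >> h.py <<'E'
E
python3 - <<'E'
import numpy as np,cv2
T=np.load('top0.npz');S=np.load('side0.npz')
a=np.deg2rad(-8.5);ex=np.array([np.cos(a),np.sin(a)]);ey=np.array([-np.sin(a),np.cos(a)]);O=np.array([.460,.142])
for n,D in(('top',T),('side',S)):
    w=D['w'];d=w[...,:2]-O;X=d@ex*1000;Y=d@ey*1000;Z=w[...,2]*1000
    base=(abs(X)<90)&(Y>-220)&(Y<140)
    # platform top edges
    m=base&(abs(Z-36)<3)&(Y>5)
    for lo in(10,30,50,70,90):
        s=m&(Y>lo)&(Y<lo+20); print(n,'plat y',lo,'xmin,max',np.percentile(X[s],[1,99]).round(1) if s.sum()>9 else 0)
    for lo in(-55,-35,-15,5,25,45):
        s=m&(X>lo)&(X<lo+12); print(n,'plat x',lo,'ymin,max',np.percentile(Y[s],[1,99]).round(1) if s.sum()>9 else 0)
    # cheek near: x edge min for heights 36-43
    for lo in range(-190,0,40):
        s=base&(Z>37)&(Z<44)&(Y>lo)&(Y<lo+30)&(X<-40); print(n,'cheek',lo,np.percentile(X[s],[2,98]).round(1) if s.sum()>9 else 0, end=' ')
        s=base&(Z>37)&(Z<44)&(Y>lo)&(Y<lo+30)&(X>40); print(np.percentile(X[s],[2,98]).round(1) if s.sum()>9 else 0)
    m=base&(Z>255)&(Z<268)
    for lo in range(-170,45,40):
        s=m&(Y>lo)&(Y<lo+30); print(n,'panel',lo,np.percentile(X[s],[2,98]).round(1) if s.sum()>9 else 0)
    print('panelY',np.percentile(Y[m],[0.5,99.5]).round(1))
    m=base&(Z>144)&(Z<152)
    if m.sum(): print('rim',np.percentile(X[m],[1,99]).round(1),np.percentile(Y[m],[1,99]).round(1),cv2.minAreaRect(np.stack([X[m],Y[m]],-1).astype(np.float32)))
E
cd pics; python3 -c "
import cv2
a=cv2.imread('top0.png')[240:345,175:345];cv2.imwrite('topz.png',cv2.resize(a,None,fx=4.5,fy=4.5,interpolation=2))
a=cv2.imread('side0.png')[100:285,155:280];cv2.imwrite('sidez.png',cv2.resize(a,None,fx=3.2,fy=3.2,interpolation=2))"
```

```text
top plat y 10 xmin,max [-67.2  61.5]
top plat y 30 xmin,max [-68.5  33.9]
top plat y 50 xmin,max [-68.4  33.2]
top plat y 70 xmin,max [-67.3  53.7]
top plat y 90 xmin,max [-67.   53.5]
top plat x -55 ymin,max [  6.1 113.6]
top plat x -35 ymin,max [  5.6 113.3]
top plat x -15 ymin,max [  5.9 113.9]
top plat x 5 ymin,max [  5.7 114.2]
top plat x 25 ymin,max [  5.9 114. ]
top plat x 45 ymin,max [  5.7 113.5]
top cheek -190 [-68.6 -64. ] [51.5 55.8]
top cheek -150 [-68.4 -64.1] [51.4 64.8]
top cheek -110 [-68.5 -64.6] [50.9 55.6]
top cheek -70 [-67.9 -64.2] [50.8 56.2]
top cheek -30 [-67.8 -40.9] [41.8 55.5]
top panel -170 [-50.2  48. ]
top panel -130 [-50.4  35.8]
top panel -90 [-50.3  35.6]
top panel -50 [-50.4  35.8]
top panel -10 [-50.4  59.8]
top panel 30 [-50.4  35.3]
panelY [-167.5   43.9]
rim [-42.3  35.9] [23.7 73.4] ((-2.1629104614257812, 48.659210205078125), (79.34764099121094, 45.52090835571289), 5.185193061828613)
side plat y 10 xmin,max [-64.4  66.8]
side plat y 30 xmin,max [-63.9  56.6]
side plat y 50 xmin,max [-65.   57.3]
side plat y 70 xmin,max [-65.2  56.7]
side plat y 90 xmin,max [-65.2 -31.3]
side plat x -55 ymin,max [ 12.4 110.6]
side plat x -35 ymin,max [ 11.3 110.9]
side plat x -15 ymin,max [13.5 29.4]
side plat x 5 ymin,max [12.3 31. ]
side plat x 25 ymin,max [12.2 30.1]
side plat x 45 ymin,max [13.9 74.4]
side cheek -190 [-64.8 -61.7] [54.6 58.2]
side cheek -150 [-65.3 -61.4] [54.1 71.3]
side cheek -110 [-65.9 -61.8] [54.2 58.5]
side cheek -70 [-65.7 -62.1] [54.4 57.7]
side cheek -30 [-64.7 -40.5] [40.6 57.8]
side panel -170 [-47.7  64.6]
side panel -130 [-48.2  36.7]
side panel -90 [-48.3  37.8]
side panel -50 [-48.3  36.7]
side panel -10 [-48.3  67.7]
side panel 30 [-48.3  36. ]
panelY [-171.7   40.1]
rim [-39.1  70.4] [-145.6   72.4] ((42.06130599975586, -23.54828643798828), (87.12593841552734, 236.9624481201172), 30.284404754638672)
```

View pics/topz.png

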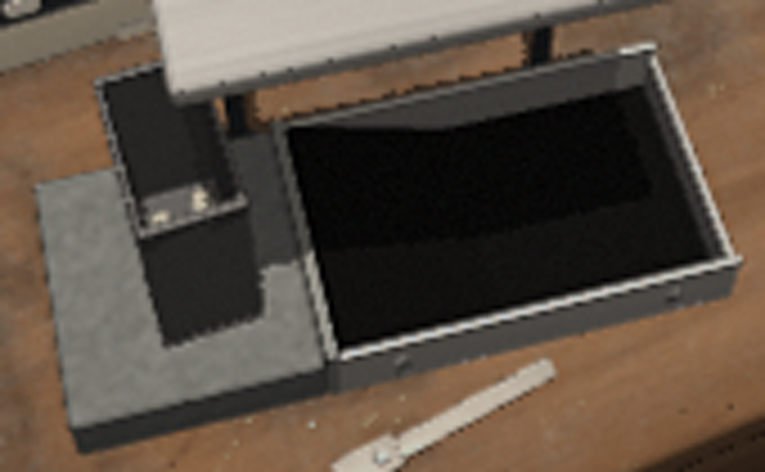

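View pics/sidez.png

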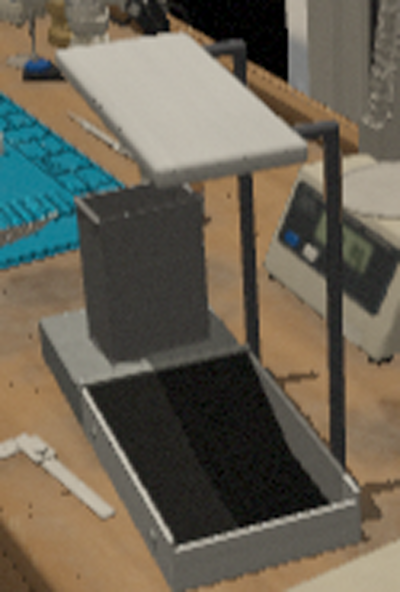

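Crops: the tote rim corners are at about (100,85), (140,235) and (245,200) in the zoomed top view. Two crowns are visible at the near end of its floor. The light overhangs the tote's -y side. I'll check the skew next and plan the tool poses.

```bash
cat > plan.py <<'E'
import numpy as np
from scipy.spatial.transform import Rotation as Ro
a=np.deg2rad(-8.5)
EX=np.array([np.cos(a),np.sin(a),0]);EY=np.array([-np.sin(a),np.cos(a),0]);EZ=np.array([0,0,1.]);O=np.array([.4550,.1407,0])
def b2w(p): return O+(p[0]*EX+p[1]*EY+p[2]*EZ)/1000
def w2b(w): d=np.asarray(w)-O; return np.array([d@EX,d@EY,d@EZ])*1000
def pose(tip,lean,sgn,L=69):
    l=np.deg2rad(lean); z=-np.cos(l)*EZ-np.sin(l)*EY; y=sgn*EX; x=np.cross(y,z)
    R=Ro.from_matrix(np.stack([x,y,z],1)); return b2w(tip)-z*L/1000,R
E
python3 - <<'E'
from plan import *; from h import *
o=ctrl.get_obs(); R=Ro.from_rotvec(o['tcp_rot']).as_matrix(); print('tool axes cols',R.round(3).tolist(), 'bay tcp',w2b(o['position']).round(1))
for n in('top','side'):
    w=np.load(n+'0.npz')['w']; b=(w-O); X=b@EX*1000;Y=b@EY*1000;Z=b[...,2]*1000
    for nm,m in(('-y face',(abs(X)<30)&(Y>15)&(Y<40)&(Z>50)&(Z<140)),('-x face',(X>-50)&(X<-25)&(Y>35)&(Y<65)&(Z>50)&(Z<140)),):
        if m.sum()<30: print(n,nm,m.sum()); continue
        p=np.stack([X[m],Y[m],Z[m]],-1);c=np.median(p,0); 
        for _ in range(4):
            u,s,v=np.linalg.svd(p-p.mean(0),full_matrices=False); d=(p-p.mean(0))@v[2]; p=p[abs(d)<max(1.5,2*np.std(d))]
        print(n,nm,len(p),'c',p.mean(0).round(1),'n',v[2].round(3),'rms',d.std().round(2))
    m=(abs(X)<60)&(Y>10)&(Y<90)&(Z>143)&(Z<152)
    print(n,'rim',cv2.minAreaRect(np.stack([X[m],Y[m]],-1).astype(np.float32)))
for tip,l in(((0,120,200),42),((0,100,65),42),((0,58,65),42),((0,58,125),42),((0,-10,125),42)):
    for s in(1,-1):
        p,Rt=pose(tip,l,s); print(tip,l,s,p.round(3),Rt.as_rotvec().round(3),'from now',(Ro.from_matrix(R).inv()*Rt).as_rotvec().round(2))
E
```

```text
tool axes cols [[-0.947, 0.321, -0.001], [0.321, 0.947, -0.002], [0.0, -0.002, -1.0]] bay tcp [-318.4  408.1  302.9]
top -y face 49 c [ 10.1  31.2 104.4] n [ 0.088 -0.996 -0.   ] rms 0.09
top -x face 329 c [-34.9  50.1  96.8] n [-0.996 -0.089 -0.001] rms 0.54
top rim ((2.5900115966796875, 50.68397903442383), (79.34764099121094, 45.520912170410156), 5.185195446014404)
side -y face 805 c [-0.5 27.3 95.8] n [ 0.084 -0.996 -0.001] rms 1.34
side -x face 150 c [-32.5  49.8  97.2] n [0.996 0.086 0.001] rms 0.54
side rim ((4.041326522827148, 49.83857345581055), (78.4898452758789, 53.2878532409668), 7.93745756149292)
(0, 120, 200) 42 1 [0.48  0.305 0.251] [ 1.942  1.673 -0.745] from now [ 0.51 -0.61  1.33]
(0, 120, 200) 42 -1 [0.48  0.305 0.251] [ 1.641 -1.905  0.63 ] from now [ 0.64  0.53 -1.66]
(0, 100, 65) 42 1 [0.477 0.285 0.116] [ 1.942  1.673 -0.745] from now [ 0.51 -0.61  1.33]
(0, 100, 65) 42 -1 [0.477 0.285 0.116] [ 1.641 -1.905  0.63 ] from now [ 0.64  0.53 -1.66]
(0, 58, 65) 42 1 [0.47  0.244 0.116] [ 1.942  1.673 -0.745] from now [ 0.51 -0.61  1.33]
(0, 58, 65) 42 -1 [0.47  0.244 0.116] [ 1.641 -1.905  0.63 ] from now [ 0.64  0.53 -1.66]
(0, 58, 125) 42 1 [0.47  0.244 0.176] [ 1.942  1.673 -0.745] from now [ 0.51 -0.61  1.33]
(0, 58, 125) 42 -1 [0.47  0.244 0.176] [ 1.641 -1.905  0.63 ] from now [ 0.64  0.53 -1.66]
(0, -10, 125) 42 1 [0.46  0.176 0.176] [ 1.942  1.673 -0.745] from now [ 0.51 -0.61  1.33]
(0, -10, 125) 42 -1 [0.46  0.176 0.176] [ 1.641 -1.905  0.63 ] from now [ 0.64  0.53 -1.66]
```

```bash
python3 - <<'E'
from plan import *
w=np.concatenate([np.load(n+'0.npz')['w'].reshape(-1,3) for n in('top','side')])
m=(w[:,2]>.06)&(w[:,0]>.2)&(w[:,0]<.8)&(w[:,1]>.1)&(w[:,1]<.8)
p=w[m]
for x in np.arange(.2,.8,.1):
    print(round(x,1),[ (round(float(p[q][:,2].min()),2),round(float(p[q][:,2].max()),2)) if (q:=(p[:,0]>=x)&(p[:,0]<x+.1)&(p[:,1]>=y)&(p[:,1]<y+.1)).sum()>3 else 0 for y in np.arange(.1,.8,.1)])
o={'position':np.array([.2,.591,.303]),'tcp_rot':[-.511,-3.099,.003]}
R0=Ro.from_rotvec(o['tcp_rot']); p1,R1=pose((3,115,130),42,-1)
rv=(R0.inv()*R1).as_rotvec(); print(rv/14)
print('slide total',R1.inv().apply(p1-o['position'])*1000)
E
```

```text
0.2 [0, 0, 0, 0, (0.3, 0.46), (0.24, 0.35), 0]
0.3 [0, 0, 0, 0, 0, 0, 0]
0.4 [(0.06, 0.27), (0.06, 0.15), 0, 0, 0, 0, 0]
0.5 [(0.06, 0.26), (0.06, 0.15), 0, 0, 0, 0, 0]
0.6 [(0.06, 0.1), (0.06, 0.1), 0, (0.06, 0.08), 0, (0.21, 0.25), (0.06, 0.25)]
0.7 [(0.06, 0.52), (0.06, 0.53), (0.06, 0.51), (0.36, 0.45), (0.3, 0.4), (0.22, 0.35), (0.06, 0.34)]
0.8 [0, 0, 0, 0, 0, 0, 0]
[ 0.04547795  0.0379296  -0.11869637]
slide total [ 101.73098555 -321.75762299  255.39345304]
```

Emit:
servo_tool(slide=[[0,0,0],[0,0,0],[0,0,0],[0,0,0],[0,0,0],[0,0,0],[0,0,0],[0,0,0],[0,0,0],[0,0,0],[0,0,0],[0,0,0],[0,0,0],[0,0,0],[0,0,0]], angular=[[0.0455,0.038,-0.1187],[0.0455,0.038,-0.1187],[0.0455,0.038,-0.1187],[0.0455,0.038,-0.1187],[0.0455,0.038,-0.1187],[0.0455,0.038,-0.1187],[0.0455,0.038,-0.1187],[0.0455,0.038,-0.1187],[0.0455,0.038,-0.1187],[0.0455,0.038,-0.1187],[0.0455,0.038,-0.1187],[0.0455,0.038,-0.1187],[0.0455,0.038,-0.1187],[0.0455,0.038,-0.1187],[0,0,0]], jaw=[130,130,130,130,130,130,130,130,130,130,130,130,130,130,130])

```text
time_s: 1.6
position: [0.1998, 0.5923, 0.3019]
tcp_rot: [1.641, -1.902, 0.631]
ft_force: [-0.1, -0.3, -0.3]
finger_gap: 0.0419
```

Emit:
servo_tool(slide=[[10,-32,25],[10,-32,25],[10,-32,25],[10,-32,25],[10,-32,25],[10,-32,25],[10,-32,25],[10,-32,25],[10,-32,25],[10,-32,25],[0,0,0]], angular=[[0,0,0],[0,0,0],[0,0,0],[0,0,0],[0,0,0],[0,0,0],[0,0,0],[0,0,0],[0,0,0],[0,0,0],[0,0,0]], jaw=[130,130,130,130,130,130,130,130,130,130,130])

```text
time_s: 2.7
position: [0.4835, 0.3018, 0.1835]
tcp_rot: [1.633, -1.912, 0.628]
ft_force: [-0.8, -0.1, -0.4]
finger_gap: 0.0418
```

```bash
cat > st.py <<'E'
from plan import *; from h import *
import sys
o=ctrl.get_obs(); R=Ro.from_rotvec(o['tcp_rot']); z=R.as_matrix()[:,2]
print('t',o['time_s'],'tip bay',w2b(o['position']+z*.069).round(1),'tcp bay',w2b(o['position']).round(1),'F',np.round(o['ft_force'],1),'lean',np.degrees(np.arccos(-z[2])).round(1),'jaw ax bay x,y,z',[round(float(R.as_matrix()[:,1]@e),3) for e in(EX,EY,EZ)],'j',np.round(o['joint_pos'],2))
if len(sys.argv)>1:
    k=sys.argv[1]; g=[]
    for n in('side','top'):
        f=grab(n); im=f['img'][...,::-1]; c=im[90:290,130:290] if n=='side' else im[150:350,150:350]
        g.append(cv2.resize(c,None,fx=2.4 if n=='side' else 2,fy=2.4 if n=='side' else 2,interpolation=cv2.INTER_CUBIC)); 
        if n=='side': g[-1]=cv2.resize(g[-1],(320,400))
        w=pts(f)-O; X=w@EX*1000;Y=w@EY*1000;Z=w[...,2]*1000
        for nm,m in(('-y face',(abs(X)<30)&(Y>-12)&(Y<40)&(Z>50)&(Z<140)),('-x face',(X>-50)&(X<-25)&(Y>5)&(Y<65)&(Z>50)&(Z<140))):
            if m.sum()<30: continue
            p=np.stack([X[m],Y[m],Z[m]],-1)
            for _ in range(5):
                c0=np.median(p,0);u,s,v=np.linalg.svd(p-p.mean(0),full_matrices=False); d=(p-p.mean(0))@v[2]; p=p[abs(d)<max(1.5,2*np.std(d))]
            print(n,nm,len(p),p.mean(0).round(1),'n',v[2].round(3),'rms',d.std().round(2))
    cv2.imwrite(f'pics/{k}.png',np.hstack(g))
E
python3 st.py a1
```

```text
t 2.7 tip bay [  4.1 117.4 132.2] tcp bay [  4.4 163.6 183.5] F [-0.8 -0.1 -0.4] lean 42.0 jaw ax bay x,y,z [-1.0, 0.008, -0.002] j [ 0.63  0.59  0.02  1.57 -0.49 -0.64]
side -y face 811 [-0.7 27.1 96.5] n [-0.092  0.996 -0.   ] rms 1.35
side -x face 236 [-31.7  42.2  95.8] n [ 0.995  0.098 -0.001] rms 0.68
```

View pics/a1.png

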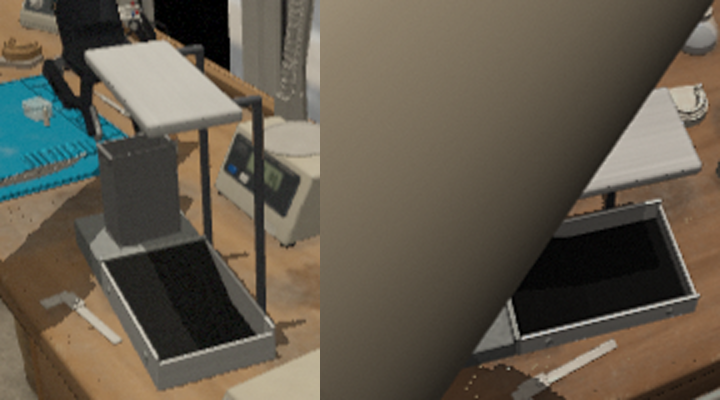

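Emit:
servo_tool(slide=[[-11.4,0,12.6],[-11.4,0,12.6],[-11.4,0,12.6],[-11.4,0,12.6],[5.9,0,5.4],[5.9,0,5.4],[5.9,0,5.4],[5.9,0,5.4],[3.7,0,3.3],[3.7,0,3.3],[3.7,0,3.3],[0,0,0]], angular=[[0,0,0],[0,0,0],[0,0,0],[0,0,0],[0,0,0],[0,0,0],[0,0,0],[0,0,0],[0,0,0],[0,0,0],[0,0,0],[0,0,0]], jaw=[130,130,130,130,130,130,130,130,130,130,130,130])

```text
time_s: 4.0
position: [0.4746, 0.2592, 0.117]
tcp_rot: [1.641, -1.906, 0.629]
ft_force: [1.0, -0.3, -0.1]
finger_gap: 0.042
```

```bash
python3 st.py a2
```

```text
t 4.0 tip bay [ 1.8 74.  65.6] tcp bay [  1.8 120.1 117. ] F [ 1.  -0.3 -0.1] lean 41.9 jaw ax bay x,y,z [-1.0, 0.0, -0.0] j [ 0.58  0.6  -0.12  1.39 -0.52 -0.69]
side -y face 816 [-0.6 20.9 96.1] n [-0.001  1.    -0.002] rms 1.34
side -x face 259 [-33.2  34.9  96.5] n [ 0.997  0.078 -0.   ] rms 1.62
top -x face 424 [-36.6  41.   92.7] n [-1.    -0.001  0.002] rms 0.55
```

View pics/a2.png

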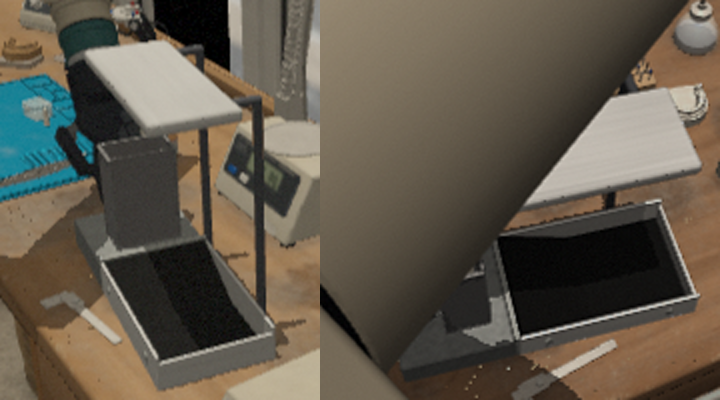

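The tote is now square to the stop and its -y face is about 21 mm short of it. The view shows it upright at (140,190) with the gripper behind it.

Emit:
servo_tool(slide=[[3,0,2.7],[3,0,2.7],[3,0,2.7],[3,0,2.7],[1.5,0,1.3],[1.5,0,1.3],[0,0,0]], angular=[[0,0,0],[0,0,0],[0,0,0],[0,0,0],[0,0,0],[0,0,0],[0,0,0]], jaw=[130,130,130,130,130,130,130])

```text
time_s: 4.8
position: [0.4716, 0.2401, 0.1169]
tcp_rot: [1.642, -1.907, 0.628]
ft_force: [-0.7, 2.7, 0.8]
finger_gap: 0.0421
```

Emit:
servo_tool(slide=[[0.8,0,0.7],[0.8,0,0.7],[0,0,0]], angular=[[0,0,0],[0,0,0],[0,0,0]], jaw=[130,130,130])

```text
time_s: 5.1
position: [0.4716, 0.2396, 0.1174]
tcp_rot: [1.644, -1.909, 0.626]
ft_force: [-1.5, 8.9, 4.7]
finger_gap: 0.0421
```

```bash
python3 st.py a3
```

```text
t 5.1 tip bay [ 1.8 54.3 65.9] tcp bay [  1.8 100.2 117.4] F [-1.5  8.9  4.7] lean 41.7 jaw ax bay x,y,z [-1.0, 0.0, -0.001] j [ 0.56  0.58 -0.16  1.36 -0.53 -0.72]
side -y face 832 [-0.2  1.5 95.3] n [-0.002 -1.    -0.021] rms 1.29
side -x face 164 [-34.3  26.6  96.4] n [-1.     0.012 -0.005] rms 0.48
top -x face 145 [-36.8  17.4  74. ] n [1.    0.012 0.005] rms 0.55
```

```bash
python3 - <<'E'
from plan import *; from h import *
o=ctrl.get_obs(); R=Ro.from_rotvec(o['tcp_rot']); p=o['position']
pa,Ra=pose((2,76,66),42,-1); pb,Rb=pose((2,76,118),42,-1); pc,Rc=pose((2,68,118),52,-1)
print(R.inv().apply(pa-p)*1000, Ra.inv().apply(pb-pa)*1000, Rb.inv().apply(pc-pb)*1000,(Rb.inv()*Rc).as_rotvec(),(R.inv()*Ra).as_rotvec())
E
```

```text
[-16.43802427  -0.22793617 -14.5005545 ] [ 3.47947915e+01  2.88657986e-15 -3.86435309e+01] [-6.03656566e+00  5.19995987e-14  6.40130989e+00] [-5.55816708e-17  1.74532925e-01  2.22326683e-16] [-0.00028424  0.00540964 -0.00050487]
```

Emit:
servo_tool(slide=[[-8.2,0,-7.2],[-8.2,0,-7.2],[11.6,0,-12.9],[11.6,0,-12.9],[11.6,0,-12.9],[-3,0,3.2],[-3,0,3.2],[0,0,0]], angular=[[0,0,0],[0,0.005,0],[0,0,0],[0,0,0],[0,0,0],[0,0.087,0],[0,0.087,0],[0,0,0]], jaw=[130,130,130,130,130,130,130,130])

```text
time_s: 6.0
position: [0.4744, 0.2595, 0.1592]
tcp_rot: [1.531, -1.774, 0.75]
ft_force: [-0.4, 0.3, -0.2]
finger_gap: 0.0418
```

```bash
python3 st.py a4
```

```text
t 6.0 tip bay [  1.6  65.7 117. ] tcp bay [  1.6 120.3 159.2] F [-0.4  0.3 -0.2] lean 52.3 jaw ax bay x,y,z [-1.0, -0.001, 0.002] j [ 0.61  0.65 -0.02  1.62 -0.61 -0.57]
side -y face 858 [-0.2  2.3 96.5] n [-0.001 -1.    -0.005] rms 1.32
side -x face 172 [-34.4  25.7  95.4] n [-1.     0.006 -0.001] rms 0.43
top -y face 47 [  8.3   5.2 104.8] n [ 0.    -1.    -0.001] rms 0.07
top -x face 464 [-36.8  26.8  97.3] n [-1.    -0.001  0.002] rms 0.54
```

View pics/a4.png

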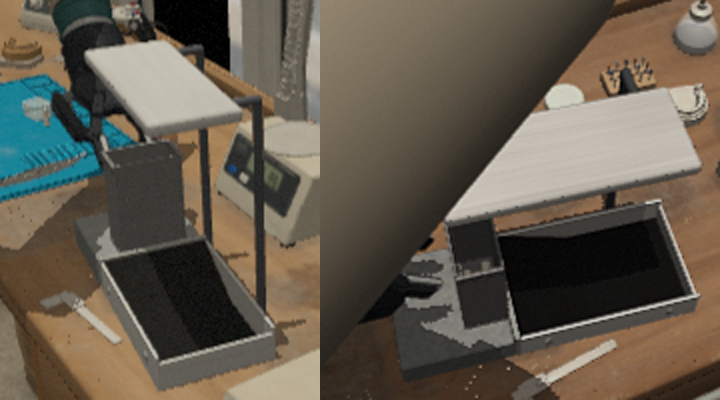

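Emit:
servo_tool(slide=[[3.1,0,4],[3.1,0,4],[3.1,0,4],[3.1,0,4],[3.1,0,4],[3.1,0,4],[3.1,0,4],[3.1,0,4],[3.1,0,4],[3.1,0,4]], angular=[[0,0,0],[0,0,0],[0,0,0],[0,0,0],[0,0,0],[0,0,0],[0,0,0],[0,0,0],[0,0,0],[0,0,0]], jaw=[130,130,130,130,130,130,130,130,130,130])

```text
time_s: 7.1
position: [0.4669, 0.2087, 0.1595]
tcp_rot: [1.531, -1.776, 0.75]
ft_force: [0.1, -0.4, 0.9]
finger_gap: 0.0417
```

```bash
python3 st.py a5
```

```text
t 7.1 tip bay [  1.7  14.5 117.2] tcp bay [  1.7  69.  159.5] F [ 0.1 -0.4  0.9] lean 52.2 jaw ax bay x,y,z [-1.0, 0.0, 0.0] j [ 0.55  0.59 -0.13  1.54 -0.65 -0.63]
side -y face 366 [  2.8   1.3 102.1] n [-0.084  0.989 -0.125] rms 7.38
side -x face 90 [-33.8  22.   89.7] n [-0.999  0.029  0.029] rms 0.67
top -y face 177 [-19.8  14.9 109.2] n [0.017 0.843 0.538] rms 0.65
top -x face 301 [-35.7  21.2  90.2] n [-0.997  0.049  0.059] rms 1.98
```

View pics/a5.png

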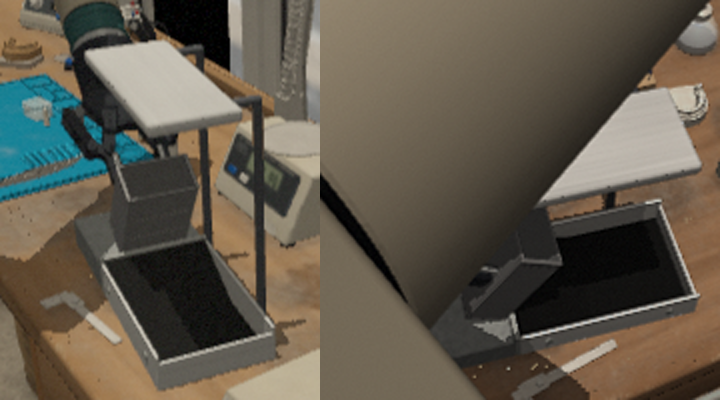

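The tote is tipping cleanly over the stop, about 32° by the face fit, with the mouth at (155,165) in the left half. I'll keep pushing.

Emit:
servo_tool(slide=[[3.1,0,4],[3.1,0,4],[3.1,0,4],[3.1,0,4],[3.1,0,4],[3.1,0,4],[0,0,0],[0,0,0]], angular=[[0,0,0],[0,0,0],[0,0,0],[0,0,0],[0,0,0],[0,0,0],[0,0,0],[0,0,0]], jaw=[130,130,130,130,130,130,130,130])

```text
time_s: 8.0
position: [0.4626, 0.1791, 0.1597]
tcp_rot: [1.531, -1.777, 0.75]
ft_force: [1.1, 1.0, -0.1]
finger_gap: 0.0418
```

```bash
python3 st.py a6
```

```text
t 8.0 tip bay [  1.8 -15.4 117.4] tcp bay [  1.8  39.1 159.7] F [ 1.1  1.  -0.1] lean 52.2 jaw ax bay x,y,z [-1.0, 0.0, -0.0] j [ 0.51  0.56 -0.19  1.5  -0.67 -0.67]
side -y face 147 [ -1.8  -7.8 109.3] n [-0.007  0.999 -0.033] rms 2.73
```

View pics/a6.png

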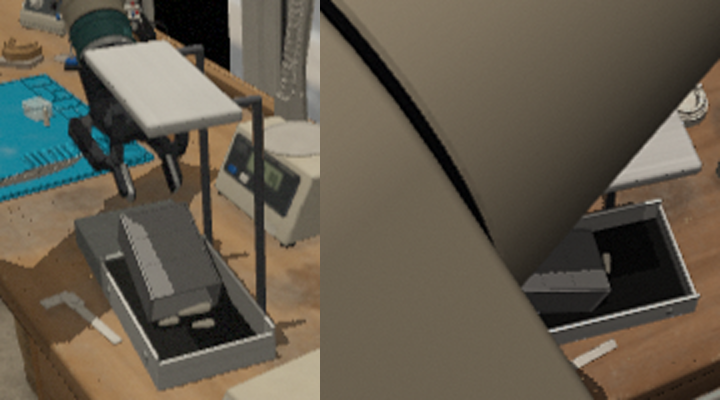

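The tote has fallen onto the chute, mouth downhill. Crowns show at (168,322), (203,324) and (195,308), the last one at the mouth. I'll retract the way I came in and look closer.

Emit:
servo_tool(slide=[[-12,0,-16],[-12,0,-16],[-12,0,-16],[-12,0,-16],[-12,0,-16],[-12,0,-16],[0,0,-30],[0,0,-30],[0,0,-30],[0,0,0]], angular=[[0,0,0],[0,0,0],[0,0,0],[0,0,0],[0,0,0],[0,0,0],[0,0,0],[0,0,0],[0,0,0],[0,0,0]], jaw=[130,130,130,130,130,130,130,130,130,130])

```text
time_s: 9.1
position: [0.4917, 0.3715, 0.2189]
tcp_rot: [1.536, -1.781, 0.752]
ft_force: [0.3, 0.0, -0.6]
finger_gap: 0.042
```

```bash
cat > lk.py <<'E'
from plan import *; from h import *
import sys
g=[]
for n,(r,c) in(('side',(180,150)),('top',(220,215))):
    f=grab(n); im=f['img'][...,::-1]; w=pts(f)-O; X=w@EX*1000;Y=w@EY*1000;Z=w[...,2]*1000
    np.savez(f'last_{n}.npz',X=X,Y=Y,Z=Z,img=f['img'])
    g.append(cv2.resize(im[r:r+110,c:c+130],(390,330),interpolation=cv2.INTER_CUBIC))
    hsv=cv2.cvtColor(np.ascontiguousarray(im),cv2.COLOR_BGR2HSV)
    box=(abs(X)<55)&(Y>-190)&(Y<-5)
    m=(box&(im.min(2)>95)&(im[...,2].astype(int)-im[...,0]>15)&(Z<130)).astype(np.uint8)
    k,l,s,cc=cv2.connectedComponentsWithStats(m)
    for i in range(1,k):
        if s[i,4]>5: q=l==i; print(n,'crown? px',cc[i].round(),s[i,4],'bay',[np.median(A[q]).round(1) for A in(X,Y,Z)], 'ext',np.ptp(X[q]).round(),np.ptp(Y[q]).round())
    m=(abs(X)<50)&(Y>-130)&(Y<20)&(Z>45)&(Z<130); p=np.stack([X[m],Y[m],Z[m]],-1)
    print(n,'box pts range',np.percentile(p,[1,99],axis=0).round(1).tolist())
    # top face: local points in the upper face
    for lo in range(-130,20,15):
        q=p[(p[:,1]>lo)&(p[:,1]<lo+15)]
        if len(q)>15: print('  y',lo,'z98',np.percentile(q[:,2],97).round(1),'x',np.percentile(q[:,0],[2,98]).round(1))
cv2.imwrite(f'pics/{sys.argv[1]}.png',np.hstack(g))
E
python3 lk.py b1
```

```text
side crown? px [229. 246.] 30 bay [np.float64(17.2), np.float64(-101.9), np.float64(12.8)] ext 32.0 9.0
side crown? px [214. 250.] 14 bay [np.float64(-14.7), np.float64(-99.8), np.float64(11.8)] ext 18.0 6.0
side crown? px [232. 251.] 18 bay [np.float64(15.1), np.float64(-119.5), np.float64(12.6)] ext 17.0 7.0
side box pts range [[-34.9, -105.6, 46.1], [40.5, -1.6, 94.1]]
  y -115 z98 51.5 x [-33.7  40.6]
  y -100 z98 57.8 x [-33.8  39.6]
  y -85 z98 64.6 x [-34.2  39.1]
  y -70 z98 71.6 x [-34.6  39.6]
  y -55 z98 78.7 x [-34.6  39.3]
  y -40 z98 86.2 x [-34.7  40.2]
  y -25 z98 92.9 x [-34.9  39.4]
  y -10 z98 94.9 x [-35.3  37.5]
top box pts range [[-37.8, -104.0, 46.0], [37.7, 13.5, 94.3]]
  y -115 z98 50.7 x [-37.1  38.4]
  y -100 z98 56.5 x [-37.1  37.9]
  y -85 z98 64.4 x [-37.2  37.1]
  y -70 z98 70.9 x [-37.7  36.8]
  y -55 z98 78.3 x [-37.4  36.4]
  y -40 z98 85.3 x [-37.6  35.9]
  y -25 z98 92.2 x [-37.6  37.1]
  y -10 z98 94.8 x [-37.7  37.1]
  y 5 z98 72.9 x [-37.1  37.5]
```

View pics/b1.png

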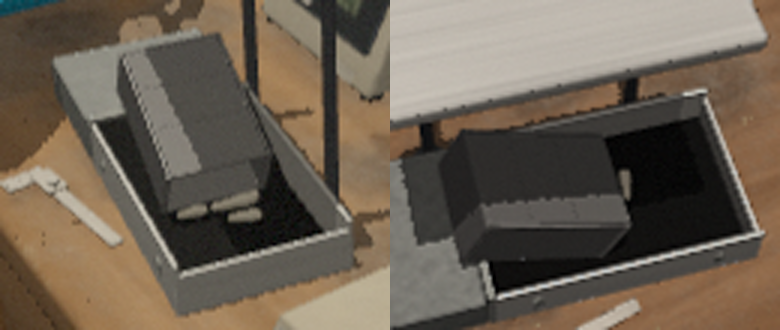

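```bash
python3 - <<'E'
from plan import *
for n in('side','top'):
    D=np.load(f'last_{n}.npz');X,Y,Z=D['X'],D['Y'],D['Z']
    m=(abs(X)<32)&(Y>-95)&(Y<-30)&(Z>50)
    A=np.c_[Y[m],np.ones(m.sum())];zz=Z[m]
    for _ in range(6):
        k=np.linalg.lstsq(A,zz,rcond=None)[0]; d=zz-A@k; s=d>-2 if _<3 else abs(d)<1.2; A,zz=A[s],zz[s]
    th=np.arctan(k[0]); ax=np.array([-np.cos(th),-np.sin(th)]); nn=np.array([-np.sin(th),np.cos(th)])
    m=(abs(X)<34)&(abs(Z-k[0]*Y-k[1])<2)&(Y<25)
    s=Y[m]*ax[0]+Z[m]*ax[1]
    # per-x column extremes
    e=[(int(x),np.percentile(s[(X[m]>x)&(X[m]<x+10)],[1,99]).round(1).tolist()) for x in range(-32,30,12)]
    print(n,'tilt',np.degrees(th).round(1),e)
    e_m=np.median([q[1][1] for q in e])
    for c in [(-100,12),( -101.9,12.8),(-99.8,11.8),(-119.5,12.6)]:
        print('  crown top',c,'beyond mouth',round(c[0]*ax[0]+c[1]*ax[1]-e_m,1))
    q=m&False
    m=(abs(X)<50)&(Y<-88)&(Y>-135)&(Z>7)&(Z<20)
    print('   low pts Y pct',np.percentile(Y[m],[2,25,50,75,98]).round(1) if m.sum() else 0)
E
```

```text
side tilt -0.1 [(-32, [-22.6, 168.6]), (-20, [-22.8, 167.4]), (-8, [-19.5, 166.4]), (4, [-22.6, 168.1]), (16, [-20.5, 167.4]), (28, [-22.9, 166.1])]
  crown top (-100, 12) beyond mouth -67.4
  crown top (-101.9, 12.8) beyond mouth -65.5
  crown top (-99.8, 11.8) beyond mouth -67.6
  crown top (-119.5, 12.6) beyond mouth -47.9
   low pts Y pct [-129.9 -117.2 -102.5  -99.7  -88.7]
top tilt -0.1 [(-32, [-22.4, 165.2]), (-20, [-22.3, 164.3]), (-8, [-22.3, 164.8]), (4, [-22.4, 164.1]), (16, [-22.7, 164.5]), (28, [-21.8, 163.4])]
  crown top (-100, 12) beyond mouth -64.4
  crown top (-101.9, 12.8) beyond mouth -62.5
  crown top (-99.8, 11.8) beyond mouth -64.6
  crown top (-119.5, 12.6) beyond mouth -44.9
   low pts Y pct [-130.6 -121.8 -118.2 -116.   -89.3]
```

```bash
python3 - <<'E'
from plan import *
for n in('side','top'):
    D=np.load(f'last_{n}.npz');X,Y,Z=D['X'],D['Y'],D['Z']
    m=(abs(X)<32)&(Y>-95)&(Y<-30)&(Z>50)&(Z<120)
    A=np.c_[Y[m],np.ones(m.sum())];zz=Z[m]
    for _ in range(6):
        k=np.linalg.lstsq(A,zz,rcond=None)[0]; d=zz-A@k; s=d>-2 if _<3 else abs(d)<1.2; A,zz=A[s],zz[s]
    th=np.arctan(k[0]); ax=np.array([-np.cos(th),-np.sin(th)])
    m=(abs(X)<34)&(abs(Z-k[0]*Y-k[1])<2)&(Y<25)
    s=Y[m]*ax[0]+Z[m]*ax[1]
    e=[(int(x),np.percentile(s[(X[m]>x)&(X[m]<x+10)],[1,99]).round(1).tolist()) for x in range(-32,30,12)]
    print(n,'tilt',np.degrees(th).round(1),e,'z at y=-100',(k[0]*-100+k[1]).round(1))
    e_m=np.median([q[1][1] for q in e])
    for c in [(-101.9,5),(-99.8,5),(-119.5,5)]:
        print('  crown base',c,'beyond mouth',round(c[0]*ax[0]+c[1]*ax[1]-e_m,1))
E
```

```text
side tilt 24.9 [(-32, [-33.4, 193.0]), (-20, [-33.3, 192.8]), (-8, [-34.1, 191.6]), (4, [-32.8, 192.0]), (16, [-33.1, 190.9]), (28, [-31.0, 188.9])] z at y=-100 50.1
  crown base (-101.9, 5) beyond mouth -101.5
  crown base (-99.8, 5) beyond mouth -103.4
  crown base (-119.5, 5) beyond mouth -85.5
top tilt 25.3 [(-32, [-35.4, 189.2]), (-20, [-35.7, 189.0]), (-8, [-36.0, 192.3]), (4, [-35.6, 186.8]), (16, [-36.0, 191.5]), (28, [-36.2, 188.0])] z at y=-100 49.3
  crown base (-101.9, 5) beyond mouth -99.1
  crown base (-99.8, 5) beyond mouth -101.0
  crown base (-119.5, 5) beyond mouth -83.2
```

```bash
python3 - <<'E'
from plan import *
for n in('side','top'):
    D=np.load(f'last_{n}.npz');X,Y,Z=D['X'],D['Y'],D['Z']
    k=(-.4663,50.0-46.63) ; th=np.deg2rad(25)
    s=-np.cos(th)*Y-np.sin(th)*Z; h=-np.sin(th)*Y+np.cos(th)*Z
    m=(abs(X)<34)&(Y>-130)&(Y<20)&(Z>42)&(Z<120); hm=np.percentile(h[m],90); m&=abs(h-hm)<3
    print(n,'h',hm.round(1),'s',[np.percentile(s[m&(X>x)&(X<x+10)],[1,50,99]).round(1).tolist() for x in range(-32,30,12)])
    im=D['img'].astype(int); c=(abs(X)<55)&(Y>-190)&(Y<-80)&(Z<25)&(im.min(2)>80)&(im[...,0]-im[...,2]>10)
    import cv2
    kk,l,st,cc=cv2.connectedComponentsWithStats(c.astype(np.uint8))
    for i in range(1,kk):
        if st[i,4]>5: q=l==i; print('  ',cc[i].round(),st[i,4],'X',np.percentile(X[q],[5,50,95]).round(),'Y',np.percentile(Y[q],[5,50,95]).round(1),'Z',np.median(Z[q]).round(1),'s',np.percentile(s[q],[5,50,95]).round(1))
E
```

```text
side h 89.3 s [[-33.3, 24.3, 77.2], [-33.6, 20.9, 76.0], [-33.1, 22.6, 75.1], [-33.1, 20.1, 75.9], [-33.3, 18.3, 74.9], [-31.4, 23.0, 75.2]]
   [228. 246.] 51 X [ 1. 17. 31.] Y [-104.7 -100.7  -86.1] Z 12.1 s [75.3 85.9 89.5]
   [214. 250.] 25 X [-24. -15.  -7.] Y [-102.2  -99.7  -85.1] Z 11.4 s [75.2 85.1 88. ]
   [232. 251.] 27 X [ 7. 17. 23.] Y [-124.6 -119.  -110.5] Z 12.1 s [ 96.6 102.8 107.7]
   [214. 270.] 6 X [-41. -36. -32.] Y [-156.5 -155.6 -153.9] Z 5.7 s [137.9 138.8 139.4]
top h 88.4 s [[-35.3, 16.6, 74.1], [-35.4, 12.6, 72.9], [-35.6, 17.6, 74.7], [-35.2, 18.3, 74.8], [-35.6, 15.0, 73.5], [-35.8, 16.5, 72.4]]
   [293. 280.] 12 X [ 4. 15. 22.] Y [-119.7 -117.3 -115.4] Z 11.8 s [ 99.5 101.4 103.5]
```

```bash
python3 lk.py b2 | grep -v '  y'; python3 -c "
from h import *
print(np.round(ctrl.get_obs()['ft_force'],1)); 
print(ctrl.hand_in())"
```

```text
side crown? px [229. 246.] 30 bay [np.float64(17.5), np.float64(-102.2), np.float64(13.5)] ext 30.0 5.0
side crown? px [214. 250.] 14 bay [np.float64(-14.9), np.float64(-100.5), np.float64(12.1)] ext 17.0 7.0
side crown? px [232. 251.] 19 bay [np.float64(16.8), np.float64(-120.0), np.float64(11.0)] ext 18.0 9.0
side box pts range [[-34.9, -105.7, 46.0], [40.7, -2.0, 93.9]]
top box pts range [[-37.8, -103.7, 46.1], [38.0, 13.4, 94.6]]
[-0.1 -1.2 -0.2]
the job is handed in; nothing more can be done
None
```

The tote is tipped over the stop, all three crowns are out in the tray, and I handed the job in after about 9 s of the 32 s allowed. No verdict was reported.

**What I did:** I squared the tote with the fingers set 42 mm apart, leaned 42°, and slid it upright against the stop. Then I raised the tool, leaned it to 52°, and pushed near the rim until the tote fell on its own. I backed out along the same line.

**Last checks:**
- **Foot on the stop:** the wrist read 9 N while the tote was still within about 1° of upright. The cameras put its face at 2 mm (side) and 5 mm (top) from the stop, so they disagree by 3 mm. The 6 mm limit holds in both. I counted the force as the evidence of contact.
- **Tote:** it lies mouth downhill on the chute at about 25°, which is roughly 115° from vertical. Its centre is near bay x = 0, y = −47 mm.
- **Crowns:** all three lie in the trough at about y = −98, −100 and −117 mm. The nearest crown's centre is about 9 mm beyond the mouth, and 3.5 mm is needed. This is mostly from the side camera, because the tote hides two of the crowns from the top view.
- **At rest:** nothing moved between two pictures apart from noise of about 1 mm, with the robot clear of everything.
- **Light and bystanders:** nothing suggested contact, and wrist force never read above about 10 N. I did not re-measure where the jar, jaw and bur block stand.

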